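# Start an empty test pull on the stringing machine's tension head

## Task

Start an empty test pull on the tension head: with the fingertips, push the jaw lever all the way over to its closed side, away from the robot, then gently press the larger of the two round keys all the way down and let it spring back up. Press no other key, do not press the large round one before the jaw lever is closed, and leave the shuttlecocks, tools and everything else lying about where they are; nothing is to be picked up.

Things in the scene. Friction and masses are not known exactly. Their poses are not given: they have to be found in the camera images.
- head: the tension head: a fixed white box, 170 mm (x) x 340 mm (y) x 55 mm high, that cannot move. Origin: centre of its underside, on the table; x points away from the robot's side (its front with the keys looks to -x), y along its length towards the end with the jaw lever and a small drum that sticks out 28 mm. Four black keys stand in a row along y on its top, at x = -30 mm and y = -130, -75, -20 and 35 mm; which key is at which place differs each time.
- jaw_lever (a joint): angle of the jaw lever, rad: 0 = open, leaning towards the front (-x of the head); 1.0 = closed, leaning to the back (+x), against its stop. It starts at 0 to 0.3, turns about the head's y axis, stays where it is left and needs only about 1 to 2 N at the tip. Upright at 0.5.
- jaw_lever_tip (a point): centre of the black ball (26 mm across) at the tip of the jaw lever, which moves with it. The lever is a 10 mm rod, 60 mm from its pivot to the ball's centre; the pivot lies at x = 0, y = 125 mm, z = 77 mm in the head's frame, in a grey block 70 x 50 mm whose top is 80 mm above the table. The rod's plane of swing is the head's x-z plane at y = 125 mm. In the open position the ball's centre is about 29 mm in front of the pivot and 130 mm above the table; closed, as far behind.
- key_large_round (a joint): how far the larger of the two round keys, 30 mm in diameter is pressed, m: 0 = up, 0.006 = fully down. A spring pushes it back up: about 1.5 N starts it, 5 N holds it fully down.
- key_large_round_top (a point): centre of the top face of the larger of the two round keys, 30 mm in diameter: a flat-topped black key that stands 14 mm above the tension head's top (69 mm above the table; 11 mm above its own flat 3 mm white surround). Axes are those of the head.
- key_small_round (a joint): how far the smaller round key, 18 mm in diameter is pressed, m: 0 = up, 0.006 = fully down. A spring pushes it back up: about 1.5 N starts it, 5 N holds it fully down.
- key_small_round_top (a point): centre of the top face of the smaller round key, 18 mm in diameter: a flat-topped black key that stands 14 mm above the tension head's top (69 mm above the table; 11 mm above its own flat 3 mm white surround). Axes are those of the head.
- key_square (a joint): how far the square key, 24 x 24 mm is pressed, m: 0 = up, 0.006 = fully down. A spring pushes it back up: about 1.5 N starts it, 5 N holds it fully down.
- key_square_top (a point): centre of the top face of the square key, 24 x 24 mm: a flat-topped black key that stands 14 mm above the tension head's top (69 mm above the table; 11 mm above its own flat 3 mm white surround). Axes are those of the head.
- key_bar (a joint): how far the bar-shaped key, 44 mm (along head x) x 16 mm is pressed, m: 0 = up, 0.006 = fully down. A spring pushes it back up: about 1.5 N starts it, 5 N holds it fully down.
- key_bar_top (a point): centre of the top face of the bar-shaped key, 44 mm (along head x) x 16 mm: a flat-topped black key that stands 14 mm above the tension head's top (69 mm above the table; 11 mm above its own flat 3 mm white surround). Axes are those of the head.
- key_large_round_base: the fixed surround of the larger round key, together with that key; origin on the tension head's top, under the key's centre
- shuttle_a: a shuttlecock standing on its paper skirt (66 mm across), cork up, 85 mm high; loose, to be left alone. Origin: centre of its underside
- shuttle_b: a second, identical shuttlecock; loose, to be left alone. Origin: centre of its underside
- reel: an empty white string reel lying flat, 100 mm across, 42 mm high; loose, to be left alone. Origin: centre of its underside
- pack: a flat dark packet, 90 x 75 x 20 mm; loose, to be left alone. Origin: centre of its underside
- tape: a white roll of grip tape standing on its flat side, 60 mm across, 26 mm high; loose, to be left alone. Origin: centre of its underside
- awl: a small screwdriver-shaped awl, 150 mm long, lying on the table; loose, to be left alone. Origin: in the tool, at table height
- clamp: a small metal starting clamp, 20 x 45 x 30 mm, lying on the back part of the tension head's top; loose, to be left alone. Origin: centre of its underside
- machine: the stringing machine at the left of the table with a racket mounted on it; fixed, about 360 x 260 mm and 225 mm high, the racket's grip reaches 540 mm from its centre towards -x at 206 mm height (its underside 192 mm). Origin: centre of its base on the table. Not part of the work, stay clear.

How it is judged (in metres and radians):
On the way, in this order (a step that is already met when the one before it is completed fails the run):
1. the jaw lever is pushed over to its closed side (value of joint jaw_lever above 0.9 rad), for 0.1 s.
2. the larger round key is pressed down by the fingertips (value of joint key_large_round above 0.0045 m and value of joint jaw_lever above 0.85 rad and contact force between key_large_round_base and the fingers above 0.5 N), for 0.05 s.
3. the larger round key is let go and springs up (value of joint key_large_round below 0.001 m), for 0.1 s.
At the end, for the whole second after the job is handed in: The jaw lever is closed (over 0.85 rad), all four keys are up again (pressed less than 1 mm), and every loose thing is within 15 mm of where it started (value of joint jaw_lever above 0.85 rad and value of joint each of key_large_round, key_small_round, key_square, key_bar below 0.001 m and distance of each of shuttle_a, shuttle_b, reel, pack, tape, awl, clamp from where it was at the start of the episode below 0.015 m); the robot touches nothing.
It fails at once if another key than the larger round one is pressed (more than 2.5 mm) (value of joint any of key_small_round, key_square, key_bar above 0.0025 m).
It fails at once if the large round key is pressed (more than 2.5 mm) before the jaw lever is closed (value of joint key_large_round above 0.0025 m and value of joint jaw_lever below 0.8 rad).
It fails at once if the large round key is pressed roughly (over 25 N) (contact force between key_large_round_base and the fingers above 25 N).
It fails at once if a loose thing is shoved, knocked over or carried (moved more than 20 mm) (distance of any of shuttle_a, shuttle_b, reel, pack, tape, awl, clamp from where it was at the start of the episode above 0.02 m).
It also fails if it takes over 40 s, if anything falls off the work surface, if the arm or the gripper's body presses on something with over 40 N, if the wrist force passes 120 N, or if a joint passes its speed limit or range.

## Robot

A 6-joint arm with a two-finger parallel gripper is mounted at the origin on the work surface. World frame = base frame: x ahead of the robot, y to its left, z up, the work surface at z = 0. Lengths are in m, angles in degrees, forces in N, time in s.
With the tool pointing down it reaches from about 0.4 to 0.825 m from the base axis. Payload 7 kg.
Tool frame: the origin (TCP) lies at the very end of the fingers, on their centre line; the grasp point (between the pads) lies 19 mm behind it (ctrl.tcp_to_grasp is the distance from the TCP to the grasp point, in m); z points along the fingers, y is the direction in which the jaws open and shut (so a half turn about z gives the same grasp; the last joint's range is limited). The gripper opens to 88 mm and grips with 3 to 60 N. Pads are 19 mm wide; open, the fingers measure 130 mm over their backs; the gripper's body (78 mm by 193 mm) begins 47 mm behind the grasp point.
Start: joints at [90.533, 20.546, 0.682, 0, -70.136, -16.507], TCP at [0.186, 0.649, 0.227] pointing down, gripper open.
Joint ranges: [-176.03, 176.03], [-82.01, 121.73], [-58.28, 71.71], [-173.87, 95.51], [-174.79, -0.11], [-173.66, 173.66]. Speed limits (degrees/s): [136.94, 136.94, 172.46, 180, 180, 180].

## Interface

Orientations are given as [roll, pitch, yaw] about the fixed x, y, z axes, in that order (R = Rz(yaw) Ry(pitch) Rx(roll)).
In Python, from plant import ctrl gives the robot as it stands.
- The arm moves only by the tool jog_arm, never from a script. Its argument "commands" is a list of rows, each an object of numbers: "x", "y", "z": the shift along the tool's x, y, z in cm; "roll": the turn about the tool's z in rad. In form: [{"x": .., "y": .., "z": .., "roll": ..}, ...]. A call has 1 to 12 rows; each row shifts and turns the commanded pose from where the row before left it, along the tool's axes as they then stand; what a row does not reach is not made up. A row lasts 1/10 s, in which the tool goes at most 50 mm and 8.59 degrees, less where a joint would pass 70% of its speed; a pose out of reach is approached as far as the arm can. A call is refused whole if a number of a shift passes 5 or a number of a turn 0.15, either way. A call with a gripper value outside its range is refused whole. "gripper" is the finger opening in cm, from 0 to 8.76, set as the call begins (left out, the last holds). The fingers move at their own pace and stop on an object; the grip force is fixed at half the most. Time passes only in rows, so rows that do not move let the fingers close. It gives the time, the measured TCP pose, the force and the opening at its end, in the units of the state.
- ctrl.get_obs(): the state, without advancing time (a new reading comes with each control period).
- ctrl.snapshot(name): name is "scene" or "top" or "wrist"; returns a dict with "image" (480x640x3 uint8, red, green, blue), "mtx" (3x3 intrinsics, pixels), "k1" (the pictures are not rectified: a ray, as slopes to the right and down, at radius r is drawn at 1 + k1 r^2 times it, then the intrinsics apply), "position" and "orientation" of the camera in the world; the wrist camera has in their place "hand_eye" (4x4, takes a point from camera to tool coordinates, whose origin is the TCP and whose axes are the flange's). Camera axes: x right, y up, looking along -z (the intrinsics and any distortion apply to the point x, -y, -z); pixel columns grow to the right and rows downward; lengths in m; the calibration is good to about 2 mm. A picture is of the moment at which its call begins: read the wrist's pose just before it. There is no depth.
- ctrl.close_job(): hands the job in, once; it reports no verdict.
Trained networks look in the newest picture that a camera, given by its name, has taken for a name from the list of things; names that differ only in an ending like _2 or _b are one class to them, and where a whole thing is asked for, a point or a joint stands for the part that bears it (a point fixed in the world has none). Each returns a list of dicts, best first, with "confidence" (0 to 1); they miss things now and then, are a little off and sometimes report something else, mostly with a low value. They report only what shows in the picture. A call takes as long as a camera call.
- ctrl.search_frame(camera, query): "position" ([column, row] as shares, 0 to 1, of the picture: columns of its width, rows of its height, amid what is visible of it).
- ctrl.regions_of(camera, query): "mask" (480x640 bool, what is visible of it) and "position" ([column, row] as shares, 0 to 1, of the picture: columns of its width, rows of its height, amid what is visible of it).
The state is a dict: "clock": time; "joint_pos": joint angles; "qvel": joint speeds; "tau": joint torques, N m; "tool_pos": TCP position; "orientation": TCP orientation; "force": force on the tool from outside, world axes, zero at the start; "moment": the same for the moment, N m; "opening": finger opening in m.
Only numpy, scipy, OpenCV 4.12 (cv2) and the standard library are available. Lean on these libraries where they do the work, as an engineer would, in place of code of your own. Each camera call takes 0.05 s, during which the arm holds its last target.

## Working session

There is one attempt and no reset: what is moved stays moved. The work goes in short steps, Python scripts to look and compute and a tool call to move; the robot and the scene stay as the last step left them, time stands still between calls to the robot, and variables do not carry over. Pictures are saved under pics/ and viewed, and the job is handed in when it is done.

Besides the shell and the picture viewer there is one more tool, called after "Emit:" in YAML: its name, and indented under it one key for each argument. jog_arm: Moves the arm, as the interface text tells. Its arguments: {"type":"object","properties":{"commands":{"type":"array"},"gripper":{"type":"number"}},"required":["commands"]}

```bash
ls; mkdir -p pics
python3 - <<'E'
from plant import ctrl
import cv2
o=ctrl.get_obs()
for k in o: print(k,o[k])
for n in ["scene","top","wrist"]:
    s=ctrl.snapshot(n); cv2.imwrite(f"pics/{n}0.png",s["image"][:,:,::-1])
    print(n,{k:v for k,v in s.items() if k!="image"})
    for q in ["head","jaw_lever_tip","key_large_round_top","key_small_round_top","key_square_top","key_bar_top"]:
        print(q,[( [round(p['position'][0]*640),round(p['position'][1]*480)],round(p['confidence'],2)) for p in ctrl.search_frame(n,q)[:3]])
E
```

```text
pics
clock 0.0
joint_pos [ 9.05347544e+01  2.05912274e+01  6.33802242e-01 -1.90228403e-02
 -7.01347529e+01 -1.65070924e+01]
qvel [ 0.03722354 -0.01471584  0.04751589 -0.06553472  0.09724574 -0.09092353]
tau [-2.31169741e-05 -5.82719135e+01  2.93046659e+01  6.99694633e+00
  6.94145914e-03 -1.62413630e-04]
tool_pos [0.18563778 0.6484718  0.22562869]
orientation [ 1.79906540e+02 -9.04769785e-03 -1.59788091e+01]
force [0.19289476 0.23135788 0.0775461 ]
moment [-0.04816346 -0.00276722 -0.02084775]
opening 0.08762787147743334
scene {'mtx': array([[580.05293122,   0.        , 317.07385427],
       [  0.        , 580.05293122, 245.23454493],
       [  0.        ,   0.        ,   1.        ]]), 'k1': 0.01383153427539889, 'position': array([1.25656383, 0.42324613, 1.11518935]), 'orientation': array([ 35.41207671,  -0.20344015, 111.09451489])}
head [([292, 234], 0.88), ([305, 218], 0.63)]
jaw_lever_tip [([344, 207], 0.48), ([177, 208], 0.19)]
key_large_round_top [([282, 212], 0.65)]
key_small_round_top [([515, 268], 0.69)]
key_square_top [([291, 187], 0.54)]
key_bar_top [([305, 216], 0.43)]
top
[... 505 characters left out ...]
top [([339, 292], 0.65), ([301, 299], 0.42)]
wrist {'mtx': array([[333.58760569,   0.        , 322.97438594],
       [  0.        , 333.58760569, 241.2845081 ],
       [  0.        ,   0.        ,   1.        ]]), 'k1': -0.032685048352656544, 'hand_eye': array([[ 9.03791937e-05,  9.55111328e-01,  2.96247097e-01,
         8.10436423e-02],
       [ 9.99999537e-01, -3.70238634e-04,  8.88582419e-04,
        -7.44173331e-06],
       [ 9.58377254e-04,  2.96246879e-01, -9.55110919e-01,
        -1.58498490e-01],
       [ 0.00000000e+00,  0.00000000e+00,  0.00000000e+00,
         1.00000000e+00]])}
head []
jaw_lever_tip []
key_large_round_top []
key_small_round_top []
key_square_top []
key_bar_top []
```

View pics/scene0.png

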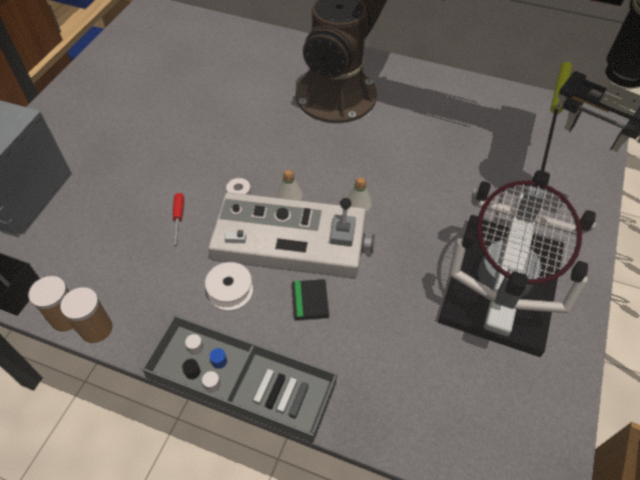

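View pics/top0.png

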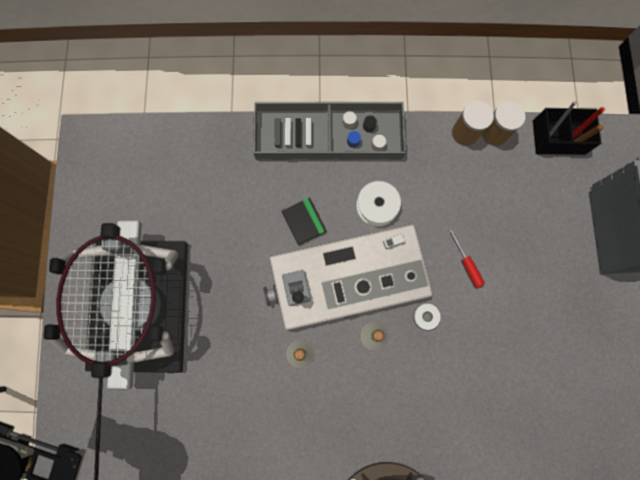

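View pics/wrist0.png

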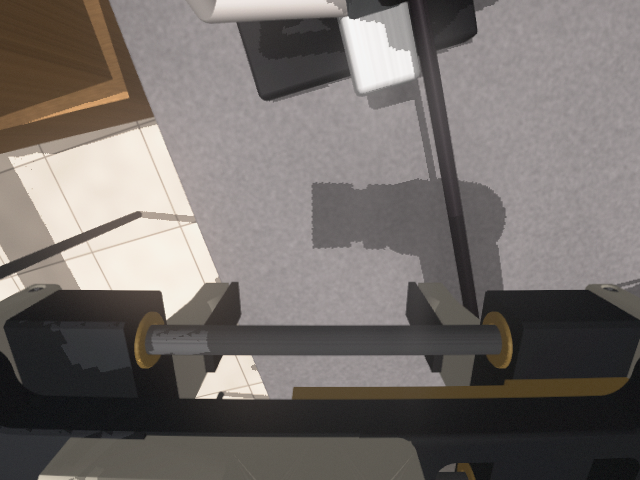

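Run:
```python
import cv2
a=cv2.imread('pics/top0.png')[220:380,220:480]; cv2.imwrite('pics/topc.png',cv2.resize(a,None,fx=3,fy=3,interpolation=cv2.INTER_CUBIC))
a=cv2.imread('pics/scene0.png')[150:300,230:430]; cv2.imwrite('pics/scenec.png',cv2.resize(a,None,fx=4,fy=4,interpolation=cv2.INTER_CUBIC))
```

```text
(no output)
```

View pics/topc.png

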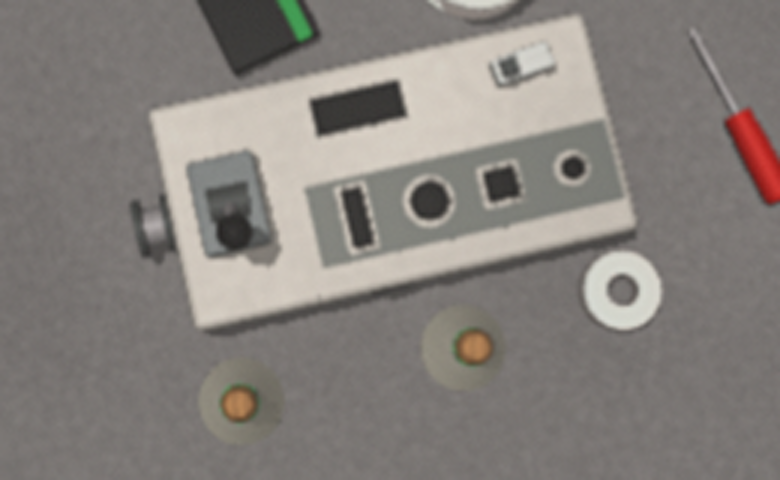

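View pics/scenec.png

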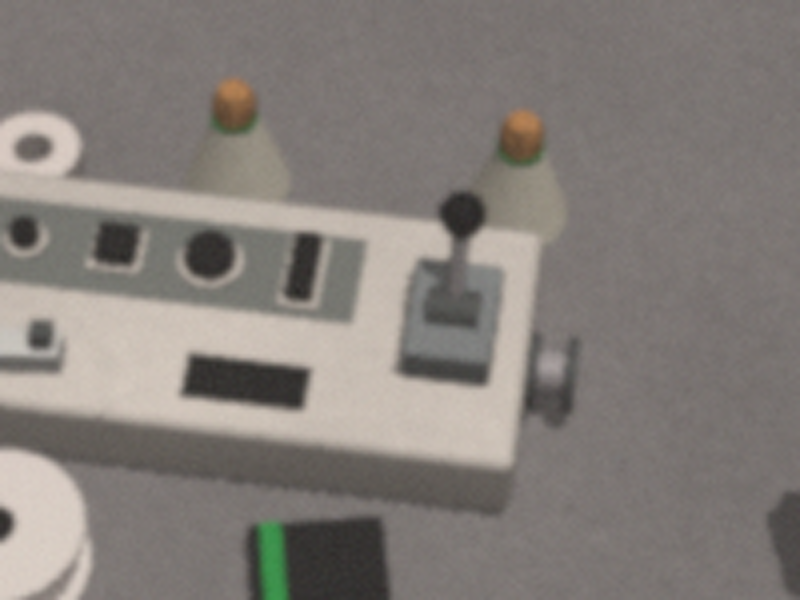

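```bash
cat > h.py <<'E'
import numpy as np, cv2
from scipy.spatial.transform import Rotation as R
from scipy.optimize import least_squares
CAM={'scene':(580.0529,317.0739,245.2345,0.0138315,[1.25656383,0.42324613,1.11518935],[35.41207671,-0.20344015,111.09451489]),
'top':(531.84949,316.34415,239.00895,-0.0834457,[0.38791271,0.15879759,1.23742291],[10.68064447,-0.29554918,-90.26080817])}
def projc(pc,f,cx,cy,k1):
    u=pc[:,0]/-pc[:,2]; v=-pc[:,1]/-pc[:,2]; s=1+k1*(u*u+v*v)
    return np.c_[cx+f*u*s, cy+f*v*s]
def proj(cam,P):
    f,cx,cy,k1,p,o=CAM[cam]
    return projc((np.atleast_2d(P)-p)@R.from_euler('xyz',o,degrees=True).as_matrix(),f,cx,cy,k1)
def wristproj(snap,tool_pos,rpy,P):
    T=snap['hand_eye']; Rt=R.from_euler('xyz',rpy,degrees=True).as_matrix()
    pt=(np.atleast_2d(P)-tool_pos)@Rt
    pc=(pt-T[:3,3])@T[:3,:3]
    m=snap['mtx']; return projc(pc,m[0,0],m[0,2],m[1,2],snap['k1'])
def h2w(p,q):
    c,s=np.cos(p[2]),np.sin(p[2]); q=np.atleast_2d(q)
    return np.c_[p[0]+c*q[:,0]-s*q[:,1], p[1]+s*q[:,0]+c*q[:,1], q[:,2]]
def ball(t): return [0.06*np.sin(t-0.5),0.125,0.077+0.06*np.cos(t-0.5)]
E
python3 - <<'E'
from h import *
pts=[('top',[-.03,.035,.069],(339,292.3)),('top',[-.03,-.02,.069],(363.3,286.7)),('top',[-.03,-.075,.069],(387,281.3)),('top',[-.03,-.13,.069],(410.7,276)),
('top',[.085,.17,.055],(270,257.3)),('top',[.085,-.17,.055],(414,225)),('top',[-.085,-.17,.055],(430.7,294)),
('scene',[-.03,.035,.069],(305.5,216.8)),('scene',[-.03,-.02,.069],(282.5,213.3)),('scene',[-.03,-.075,.069],(258.8,210.5)),('scene',[-.03,-.13,.069],(236.3,208.3)),
('top',None,(298.3,297.3)),('scene',None,(345.5,203.3))]
def res(p):
    return np.concatenate([proj(c,h2w(p,ball(p[3]) if q is None else q))[0]-px for c,q,px in pts])
s=least_squares(res,[0.45,0.15,-.1,.1],loss='soft_l1'); p=s.x
print(p, np.round(s.fun.reshape(-1,2),1))
print('key',h2w(p,[-.03,-.02,.069]),'ball',h2w(p,ball(p[3])),'closed',h2w(p,ball(1)))
for c in ['scene','top']:
    sub=[t for t in pts if t[0]==c and t[1] is not None]
    s2=least_squares(lambda p:np.concatenate([proj(c,h2w(p,q))[0]-px for c,q,px in sub]),p[:3]); print(c,s2.x,h2w(s2.x,[-.03,-.02,.069]))
E
```

```text
[0.5265514  0.07596744 0.22481303 0.05566763] [[-0.4 -0.3]
 [-0.4 -0.3]
 [-0.  -0.6]
 [ 0.2 -1. ]
 [-2.  -0.9]
 [-0.3 -2. ]
 [ 2.6  1.5]
 [ 0.2 -2.4]
 [-0.3 -1.6]
 [-0.  -1.5]
 [-0.8 -2. ]
 [-0.9 -0. ]
 [ 0.1 -0.4]]
key [[0.50176481 0.049783   0.069     ]] ball [[0.4735436  0.19207241 0.13117387]] closed [[0.52672756 0.20423444 0.12965495]]
scene [0.53201438 0.07848144 0.21471929] [[0.50696475 0.05254852 0.069     ]]
top [0.52551172 0.07586821 0.22402738] [[0.50070456 0.04970325 0.069     ]]
```

Emit:
jog_arm:
  commands:
    - {"z": -4}
    - {"z": -4}
    - {"z": -4}
    - {"roll": 0.133}
    - {"roll": 0.133}
    - {"roll": 0.133}
    - {"roll": 0.133}
    - {"roll": 0.133}
    - {"roll": 0.133}
    - {"roll": 0.133}
    - {"roll": 0.133}
  gripper: 0

```text
validation failed for argument at $.co...
```

```bash
cat >> h.py <<'E'
HP=np.array([0.5265514,0.07596744,0.22481303])
def togo(target,o):
    Rt=R.from_euler('xyz',o['orientation'],degrees=True).as_matrix()
    return (np.asarray(target)-o['tool_pos'])@Rt*100
E
python3 - <<'E'
from h import *
from plant import ctrl
o=ctrl.get_obs(); print(o['clock'],o['tool_pos'],o['orientation'],o['opening'],o['joint_pos'])
t=h2w(HP,[-.095,.125,.25])[0]; print(t,togo(t,o))
E
```

```text
1.05 [0.18578556 0.64891982 0.22659367] [-1.79996206e+02 -1.15432603e-04 -1.59751250e+01] 0.08789247928630652 [ 9.05324483e+01  2.05439993e+01  6.82193217e-01  1.26404375e-03
 -7.01345888e+01 -1.65080028e+01]
[0.40607649 0.17664413 0.25      ] [34.17633368 39.34069885 -2.34316902]
```

Emit:
jog_arm:
  commands:
    - {"x": 0,"y": 0,"z": -4,"roll": 0}
    - {"x": 0,"y": 0,"z": -4,"roll": 0}
    - {"x": 0,"y": 0,"z": -4,"roll": 0}
    - {"x": 0,"y": 0,"z": 0,"roll": 0.133}
    - {"x": 0,"y": 0,"z": 0,"roll": 0.133}
    - {"x": 0,"y": 0,"z": 0,"roll": 0.133}
    - {"x": 0,"y": 0,"z": 0,"roll": 0.133}
    - {"x": 0,"y": 0,"z": 0,"roll": 0.133}
    - {"x": 0,"y": 0,"z": 0,"roll": 0.133}
    - {"x": 0,"y": 0,"z": 0,"roll": 0.133}
    - {"x": 0,"y": 0,"z": 0,"roll": 0.133}
  gripper: 0

```text
clock: 2.15
tool_pos: [0.1858, 0.6489, 0.3465]
orientation: [180.0, -0.0, -77.3]
force: [-0.2, -0.1, 0.3]
opening: 0.0055
```

Run:
```python
from h import *
from plant import ctrl
o=ctrl.get_obs(); print(o['clock'],o['tool_pos'],o['orientation'],o['opening'],o['joint_pos'])
t=h2w(HP,[-.095,.125,.25])[0]; print(t,togo(t,o))
```

```text
2.15 [0.18578733 0.64889393 0.34654506] [ 1.7999914e+02 -1.7711266e-04 -7.7252692e+01] 0.005471090218608246 [ 9.05311494e+01  1.79967293e+01  1.22553896e+01 -8.06674672e-04
 -8.42590153e+01 -7.77837606e+01]
[0.40607649 0.17664413 0.25      ] [ 50.92169781 -11.065839     9.65449747]
```

Emit:
jog_arm:
  commands:
    - {"x": 4.24,"y": -0.92,"z": 0,"roll": 0}
    - {"x": 4.24,"y": -0.92,"z": 0,"roll": 0}
    - {"x": 4.24,"y": -0.92,"z": 0,"roll": 0}
    - {"x": 4.24,"y": -0.92,"z": 0,"roll": 0}
    - {"x": 4.24,"y": -0.92,"z": 0,"roll": 0}
    - {"x": 4.24,"y": -0.92,"z": 0,"roll": 0}
    - {"x": 4.24,"y": -0.92,"z": 1.6,"roll": 0}
    - {"x": 4.24,"y": -0.92,"z": 1.6,"roll": 0}
    - {"x": 4.24,"y": -0.92,"z": 1.6,"roll": 0}
    - {"x": 4.24,"y": -0.92,"z": 1.6,"roll": 0}
    - {"x": 4.24,"y": -0.92,"z": 1.6,"roll": 0}
    - {"x": 4.24,"y": -0.92,"z": 1.6,"roll": 0}
  gripper: 0

```text
clock: 3.35
tool_pos: [0.4087, 0.1766, 0.2505]
orientation: [-179.9, 0.0, -76.9]
force: [1.0, 0.3, -0.1]
opening: 0.0004
```

Run:
```python
from h import *
from plant import ctrl
o=ctrl.get_obs(); print(o['clock'],o['tool_pos'],o['orientation'],o['opening'],o['joint_pos'])
s=ctrl.snapshot('wrist'); cv2.imwrite('pics/w1.png',s['image'][:,:,::-1])
im=s['image'][:,:,::-1].copy()
P=[[-.03,y,.069] for y in (.035,-.02,-.075,-.13)]+[ball(.0557)]+[[a,b,.055] for a in(-.085,.085) for b in (-.17,.17)]
for u,v in wristproj(s,o['tool_pos'],o['orientation'],h2w(HP,P)):
    print(round(u,1),round(v,1)); cv2.drawMarker(im,(int(round(u)),int(round(v))),(0,0,255),0,10,1)
cv2.imwrite('pics/w1m.png',im)
c=ctrl.snapshot('scene');cv2.imwrite('pics/s1.png',c['image'][:,:,::-1])
```

```text
3.35 [0.40870234 0.17662067 0.25048078] [-1.79928214e+02  4.63571308e-02 -7.69057120e+01] 0.00043423668030876067 [ 4.88931421e+01 -2.82269273e+00 -2.44892889e+01  4.72838989e-03
 -6.82480635e+01 -3.58006322e+01]
259.9 128.3
257.1 66.1
254.2 -1.5
251.4 -74.6
247.2 235.3
316.7 -119.2
317.0 254.9
121.5 -114.9
167.2 254.1
```

View pics/w1m.png

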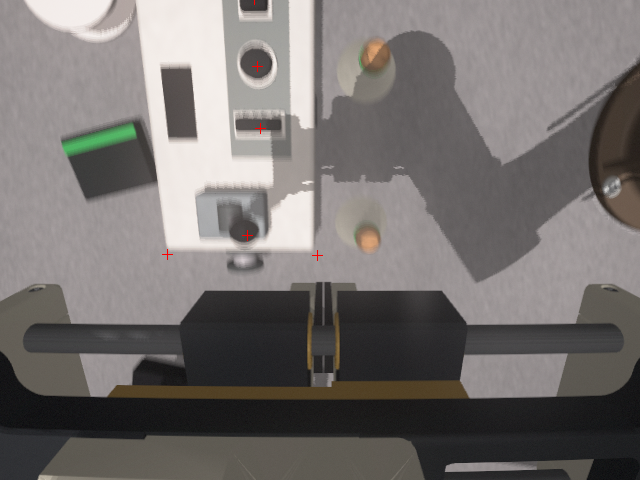

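View pics/s1.png

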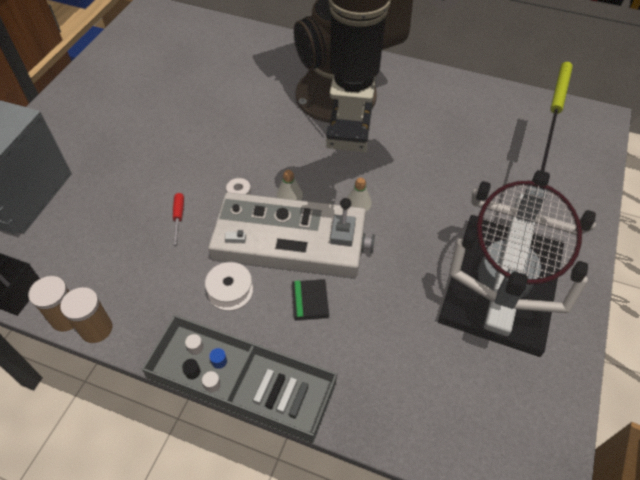

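Emit:
jog_arm:
  commands:
    - {"x": 0.1,"y": 0,"z": 3,"roll": 0}
    - {"x": 0.1,"y": 0,"z": 3,"roll": 0}
    - {"x": 0,"y": 0,"z": 3,"roll": 0}
    - {"x": 0,"y": 0,"z": 3,"roll": 0}
    - {"x": 0,"y": 0,"z": 1.5,"roll": 0}
    - {"x": 0,"y": 0,"z": 0,"roll": 0}
    - {"x": 0,"y": 0,"z": 0,"roll": 0}
  gripper: 0

```text
clock: 4.15
tool_pos: [0.4091, 0.1767, 0.1162]
orientation: [-180.0, -0.0, -76.9]
force: [-0.0, -0.3, 0.1]
opening: 0.0005
```

```bash
cat >> h.py <<'E'
def w2h(w):
    c,s=np.cos(HP[2]),np.sin(HP[2]); d=np.asarray(w)[:2]-HP[:2]
    return np.array([c*d[0]+s*d[1],-s*d[0]+c*d[1],w[2]])
E
python3 - <<'E'
from h import *
from plant import ctrl
o=ctrl.get_obs(); print(o['clock'],o['tool_pos'],o['orientation'],w2h(o['tool_pos']))
s=ctrl.snapshot('wrist'); cv2.imwrite('pics/w2.png',s['image'][:,:,::-1])
print(wristproj(s,o['tool_pos'],o['orientation'],h2w(HP,ball(.0557))))
E
```

```text
4.15 [0.40912784 0.17673117 0.11616959] [-1.79975943e+02 -8.21693042e-03 -7.69081348e+01] [-0.09200603  0.12440463  0.11616959]
[[188.06350914 312.7560793 ]]
```

View pics/w2.png

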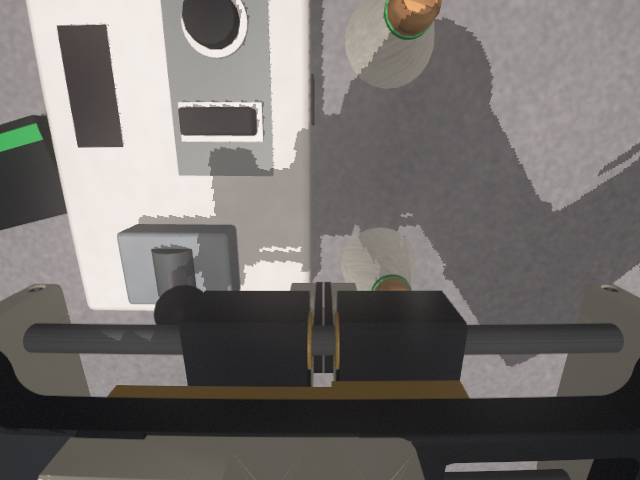

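Emit:
jog_arm:
  commands:
    - {"x": 0.2,"y": -1.2,"z": 0,"roll": 0}
    - {"x": 0,"y": -1.2,"z": 0,"roll": 0}
    - {"x": 0,"y": -0.8,"z": 0,"roll": 0}
    - {"x": 0,"y": -0.8,"z": 0,"roll": 0}
    - {"x": 0,"y": -0.8,"z": 0,"roll": 0}
    - {"x": 0,"y": -0.8,"z": 0,"roll": 0}
    - {"x": 0,"y": -0.8,"z": 0,"roll": 0}
    - {"x": 0,"y": -0.8,"z": 0,"roll": 0}
    - {"x": 0,"y": 0,"z": 0,"roll": 0}
  gripper: 0

```text
clock: 5.1
tool_pos: [0.4805, 0.191, 0.1154]
orientation: [-180.0, -0.0, -76.9]
force: [-0.5, -0.6, -0.2]
opening: 0.0001
```

Run:
```python
from h import *
from plant import ctrl
o=ctrl.get_obs(); print(o['clock'],o['tool_pos'],w2h(o['tool_pos']),o['force'])
s=ctrl.snapshot('wrist'); cv2.imwrite('pics/w3.png',s['image'][:,:,::-1])
```

```text
5.1 [0.48049071 0.19101145 0.11540099] [-0.01925552  0.12241706  0.11540099] [-0.54743084 -0.60396705 -0.22459791]
```

View pics/w3.png

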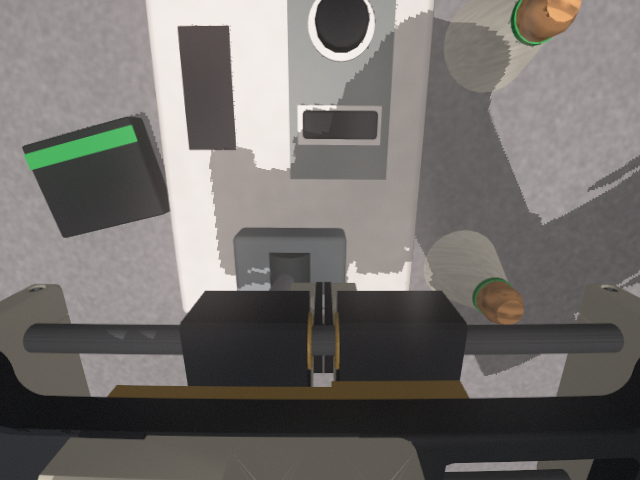

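Emit:
jog_arm:
  commands:
    - {"x": 0,"y": -0.5,"z": 0,"roll": 0}
    - {"x": 0,"y": -0.5,"z": 0,"roll": 0}
    - {"x": 0,"y": -0.3,"z": 0,"roll": 0}
    - {"x": 0,"y": 0,"z": 0,"roll": 0}
  gripper: 0

```text
clock: 5.55
tool_pos: [0.4925, 0.1937, 0.1155]
orientation: [-180.0, 0.0, -76.9]
force: [0.3, -0.4, 0.2]
opening: 0.0002
```

Emit:
jog_arm:
  commands:
    - {"x": 0,"y": -0.2,"z": 0,"roll": 0}
    - {"x": 0,"y": -0.2,"z": 0,"roll": 0}
    - {"x": 0,"y": 0,"z": 0,"roll": 0}
  gripper: 0

```text
clock: 5.85
tool_pos: [0.4961, 0.1945, 0.1156]
orientation: [-180.0, -0.0, -76.9]
force: [0.3, 0.1, 0.1]
opening: 0.0005
```

Run:
```python
from h import *
from plant import ctrl
o=ctrl.get_obs(); print(o['clock'],w2h(o['tool_pos']),o['force'])
for n in ('scene','top'):
    a=ctrl.snapshot(n)['image'][:,:,::-1]
    a=a[130:280,250:450] if n=='scene' else a[220:370,220:420]
    cv2.imwrite(f'pics/{n}4.png',cv2.resize(a,None,fx=4,fy=4,interpolation=cv2.INTER_CUBIC))
```

```text
5.85 [-0.00325766  0.12231293  0.11555008] [0.29465404 0.14455946 0.1055075 ]
```

View pics/scene4.png

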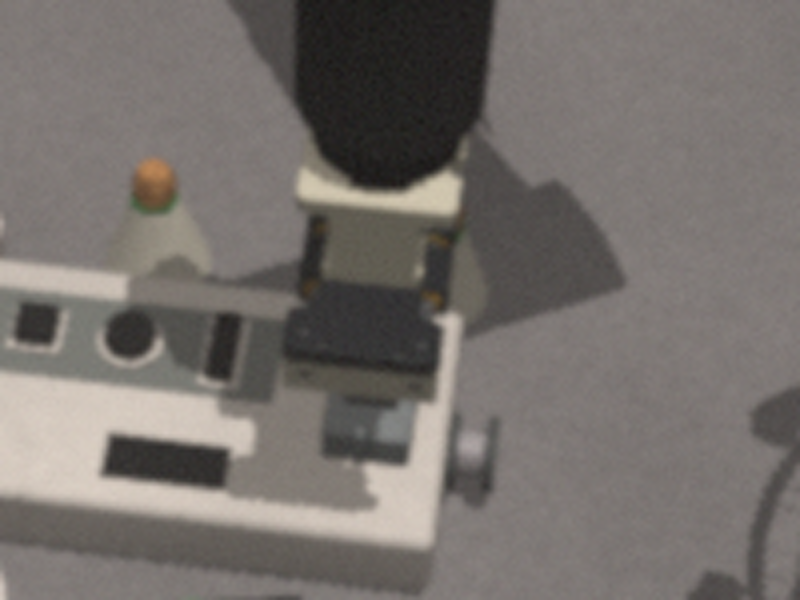

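View pics/top4.png

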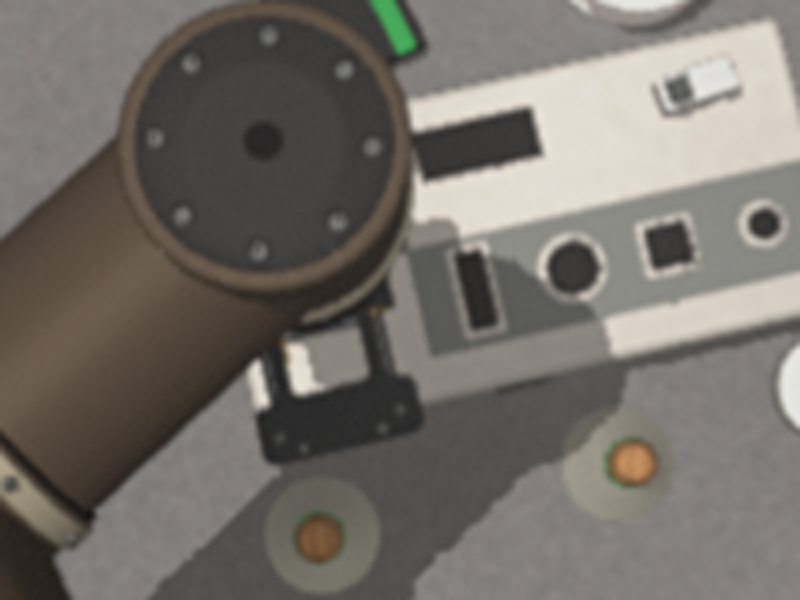

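Emit:
jog_arm:
  commands:
    - {"x": 0,"y": -0.2,"z": 0,"roll": 0}
    - {"x": 0,"y": -0.2,"z": 0,"roll": 0}
    - {"x": 0,"y": 0,"z": 0,"roll": 0}
  gripper: 0

```text
clock: 6.25
tool_pos: [0.5, 0.1954, 0.1155]
orientation: [180.0, -0.0, -76.9]
force: [-0.7, 0.7, -0.3]
opening: 0.0003
```

Emit:
jog_arm:
  commands:
    - {"x": 0,"y": -0.2,"z": 0,"roll": 0}
    - {"x": 0,"y": -0.2,"z": 0,"roll": 0}
    - {"x": 0,"y": 0,"z": 0,"roll": 0}
  gripper: 0

```text
clock: 6.55
tool_pos: [0.5015, 0.1955, 0.1152]
orientation: [179.7, -0.0, -77.0]
force: [-11.5, -0.0, 6.7]
opening: 0.0002
```

Emit:
jog_arm:
  commands:
    - {"x": 0,"y": 0.7,"z": 0,"roll": 0}
    - {"x": 0,"y": 1.4,"z": 0,"roll": 0}
    - {"x": 0,"y": 1.4,"z": -2,"roll": 0}
    - {"x": 0,"y": 0,"z": -4,"roll": 0}
    - {"x": 1.5,"y": 0,"z": -4,"roll": 0}
    - {"x": 4,"y": 0,"z": 0,"roll": 0}
    - {"x": 4,"y": 0,"z": 0,"roll": 0}
    - {"x": 3,"y": 0,"z": 0,"roll": 0}
    - {"x": 0,"y": 0,"z": 0,"roll": 0}
    - {"x": 0,"y": 0,"z": 0,"roll": 0}
  gripper: 0

```text
clock: 7.55
tool_pos: [0.4976, 0.066, 0.2157]
orientation: [-180.0, 0.0, -77.0]
force: [0.8, 0.8, 0.1]
opening: 0.0003
```

Run:
```python
from h import *
from plant import ctrl
o=ctrl.get_obs(); print(o['clock'],o['tool_pos'],o['orientation'],w2h(o['tool_pos']),o['force'])
s=ctrl.snapshot('wrist'); cv2.imwrite('pics/w5.png',s['image'][:,:,::-1])
P=[[-.03,y,.069] for y in (.035,-.02,-.075,-.13)]
print(wristproj(s,o['tool_pos'],o['orientation'],h2w(HP,P)).round(1))
for n in ('scene','top'):
    a=ctrl.snapshot(n)['image'][:,:,::-1]
    a=a[130:280,250:450] if n=='scene' else a[220:370,220:420]
    cv2.imwrite(f'pics/{n}5.png',cv2.resize(a,None,fx=4,fy=4,interpolation=cv2.INTER_CUBIC))
```

```text
7.55 [0.4976155  0.06600758 0.21573664] [-1.79950789e+02  1.02174313e-02 -7.70313073e+01] [-0.03042804 -0.00325872  0.21573664] [0.82025322 0.78117019 0.10558108]
[[323.3 264.7]
 [323.4 209.5]
 [323.5 148.4]
 [323.7  80.8]]
```

View pics/scene5.png

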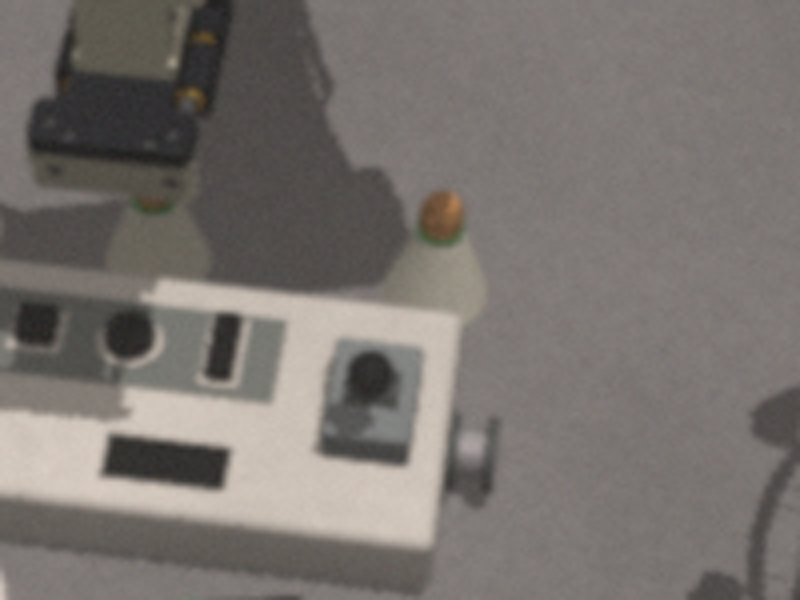

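View pics/w5.png

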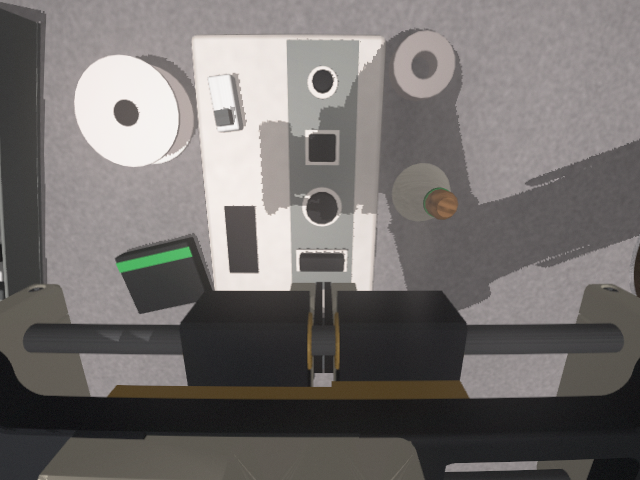

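View pics/top5.png

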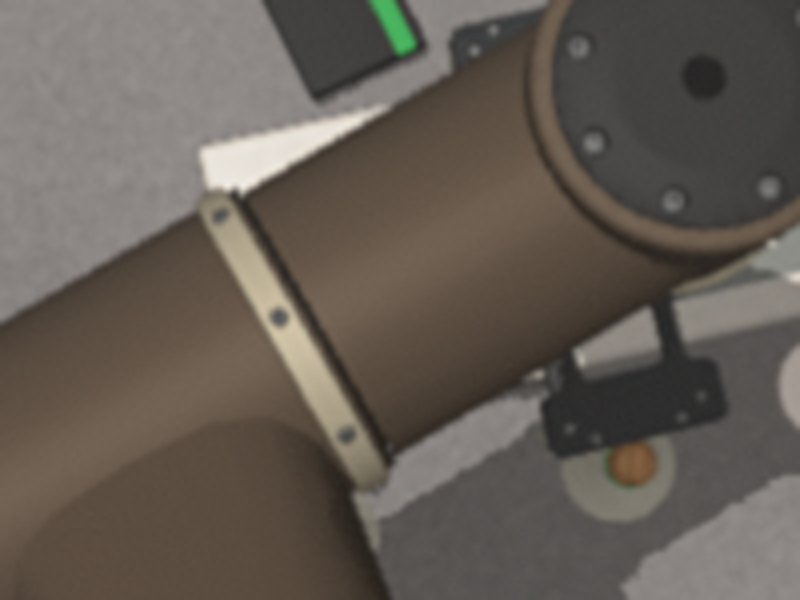

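Run:
```python
from h import *
for t in (0.06,.8,.85,.9,.95,1.0): print(t,proj('scene',h2w(HP,ball(t))).round(1))
```

```text
0.06 [[345.6 203. ]]
0.8 [[343.3 217.5]]
0.85 [[343.2 218.8]]
0.9 [[343.  220.1]]
0.95 [[342.8 221.5]]
1.0 [[342.7 222.8]]
```

Emit:
jog_arm:
  commands:
    - {"x": 0.9,"y": 0,"z": 3,"roll": 0}
    - {"x": 0.9,"y": 0,"z": 3,"roll": 0}
    - {"x": 0,"y": 0,"z": 3,"roll": 0}
    - {"x": 0,"y": 0,"z": 2.5,"roll": 0}
    - {"x": 0,"y": 0,"z": 1.5,"roll": 0}
    - {"x": 0,"y": 0,"z": 0,"roll": 0}
    - {"x": 0,"y": 0,"z": 0,"roll": 0}
  gripper: 0

```text
clock: 8.4
tool_pos: [0.5021, 0.0497, 0.0858]
orientation: [180.0, -0.0, -76.9]
force: [-0.2, -0.1, 0.4]
opening: 0.0007
```

Run:
```python
from h import *
from plant import ctrl
o=ctrl.get_obs(); print(o['clock'],o['tool_pos'],o['orientation'],w2h(o['tool_pos']),o['force'])
s=ctrl.snapshot('scene'); a=s['image'][130:280,200:400,::-1]
cv2.imwrite('pics/s6.png',cv2.resize(a,None,fx=4,fy=4,interpolation=cv2.INTER_CUBIC))
s=ctrl.snapshot('wrist'); cv2.imwrite('pics/w6.png',s['image'][:,:,::-1])
P=[[-.03,y,.069] for y in (.035,-.02,-.075,-.13)]
print(wristproj(s,o['tool_pos'],o['orientation'],h2w(HP,P)).round(1))
```

```text
8.4 [0.5021187  0.04972561 0.08584593] [ 1.79989382e+02 -1.87994486e-02 -7.68608179e+01] [-0.02966781 -0.02013484  0.08584593] [-0.24977143 -0.05912466  0.35673156]
[[324.1 365.4]
 [324.6 285.1]
 [325.2 189.2]
 [326.   74.8]]
```

View pics/w6.png

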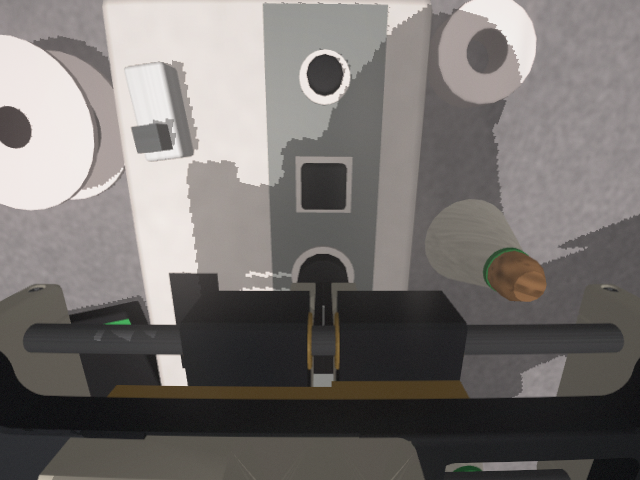

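View pics/s6.png

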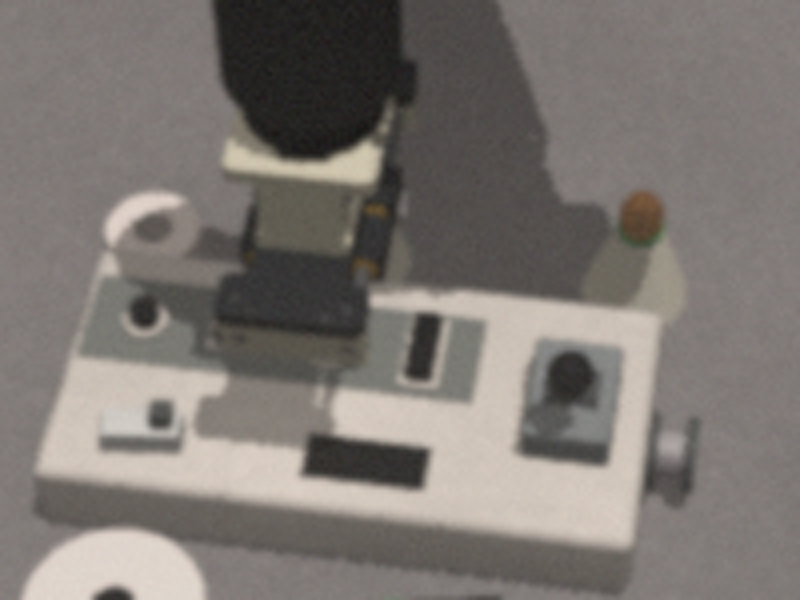

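Emit:
jog_arm:
  commands:
    - {"x": 0.15,"y": 0,"z": 0.8,"roll": 0}
    - {"x": 0,"y": 0,"z": 0.5,"roll": 0}
    - {"x": 0,"y": 0,"z": 0.2,"roll": 0}
    - {"x": 0,"y": 0,"z": 0.2,"roll": 0}
    - {"x": 0,"y": 0,"z": 0.2,"roll": 0}
    - {"x": 0,"y": 0,"z": 0,"roll": 0}
  gripper: 0

```text
clock: 9.1
tool_pos: [0.5021, 0.0474, 0.0665]
orientation: [180.0, -0.0, -76.9]
force: [-1.4, 0.3, 2.9]
opening: 0.0004
```

Emit:
jog_arm:
  commands:
    - {"x": 0,"y": 0,"z": 0.1,"roll": 0}
    - {"x": 0,"y": 0,"z": 0.1,"roll": 0}
    - {"x": 0,"y": 0,"z": 0,"roll": 0}
  gripper: 0

```text
clock: 9.4
tool_pos: [0.5021, 0.0475, 0.0646]
orientation: [180.0, -0.0, -76.9]
force: [-1.2, -0.4, 4.1]
opening: 0.0002
```

Emit:
jog_arm:
  commands:
    - {"x": 0,"y": 0,"z": 0.1,"roll": 0}
    - {"x": 0,"y": 0,"z": 0,"roll": 0}
  gripper: 0

```text
clock: 9.6
tool_pos: [0.5021, 0.0475, 0.0635]
orientation: [180.0, -0.0, -76.9]
force: [-2.1, -1.4, 4.5]
opening: 0.0006
```

Emit:
jog_arm:
  commands:
    - {"x": 0,"y": 0,"z": 0.05,"roll": 0}
    - {"x": 0,"y": 0,"z": 0.05,"roll": 0}
    - {"x": 0,"y": 0,"z": 0,"roll": 0}
  gripper: 0

```text
clock: 9.9
tool_pos: [0.5022, 0.0475, 0.0632]
orientation: [180.0, -0.0, -76.9]
force: [-5.2, -1.8, 12.6]
opening: 0.0007
```

Emit:
jog_arm:
  commands:
    - {"x": 0,"y": 0,"z": -0.3,"roll": 0}
    - {"x": 0,"y": 0,"z": -1,"roll": 0}
    - {"x": 0,"y": 0,"z": -2,"roll": 0}
    - {"x": 0,"y": 0,"z": -4,"roll": 0}
    - {"x": 0,"y": 0,"z": -4,"roll": 0}
    - {"x": 0,"y": 4,"z": -4,"roll": 0}
    - {"x": -4,"y": 4,"z": 0,"roll": 0}
    - {"x": 0,"y": 0,"z": 0,"roll": 0}
    - {"x": 0,"y": 0,"z": 0,"roll": 0}
  gripper: 0

```text
clock: 10.8
tool_pos: [0.4253, 0.0671, 0.2121]
orientation: [-179.8, 0.1, -76.8]
force: [0.1, -0.0, -0.1]
opening: 0.0002
```

Run:
```python
from h import *
from plant import ctrl
o=ctrl.get_obs(); print(o['clock'],o['tool_pos'],o['force'])
s=ctrl.snapshot('scene'); a=s['image'][150:330,160:400,::-1]
cv2.imwrite('pics/s7.png',cv2.resize(a,None,fx=3.3,fy=3.3,interpolation=cv2.INTER_CUBIC))
s=ctrl.snapshot('wrist'); cv2.imwrite('pics/w7.png',s['image'][:,:,::-1])
```

```text
10.8 [0.42530335 0.06705986 0.212103  ] [ 0.08147039 -0.00520842 -0.10250179]
```

View pics/s7.png

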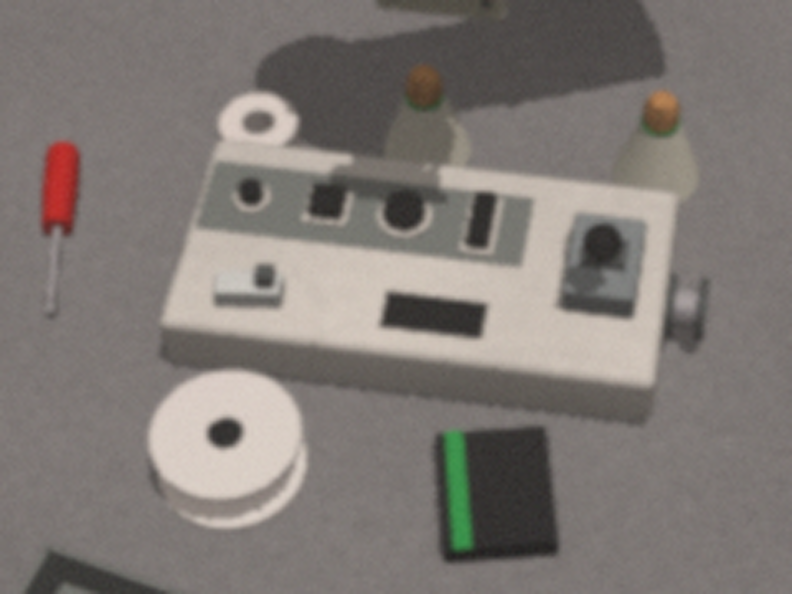

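View pics/w7.png

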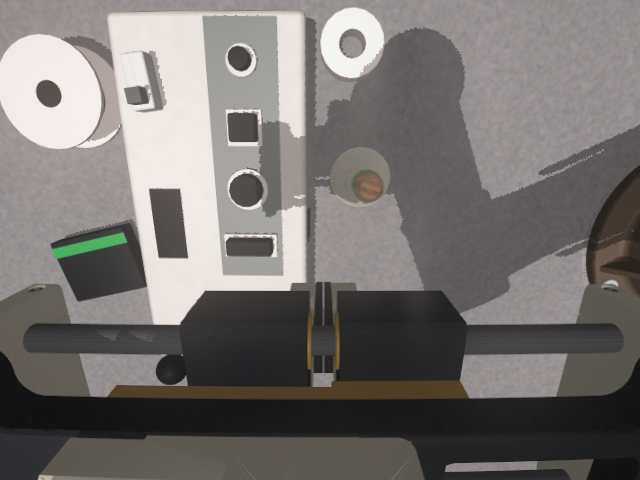

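```bash
python3 -c "
from plant import ctrl
print(ctrl.close_job())"
```

```text
the job is handed in; nothing more can be done
None
```

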